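# Fish the spice jar out from under the low shelf with a reacher

### The arm

A 6-joint arm with a two-finger parallel gripper is mounted at the origin on the work surface. World frame = base frame: x ahead of the robot, y to its left, z up, the work surface at z = 0. Lengths are in m, angles in rad, forces in N, time in s.
With the tool pointing down it reaches from about 0.325 to 0.775 m from the base axis. Payload 5.5 kg.
Tool frame: the origin (TCP) lies at the very end of the fingers, on their centre line; the grasp point (between the pads) lies 19 mm behind it (r.grip_point_offset is the distance from the TCP to the grasp point, in m); y points along the fingers, x is the direction in which the jaws open and shut, and the axes are right-handed (so a half turn about y gives the same grasp; the last joint's range is limited). The gripper opens to 85 mm and grips with 20 to 120 N. Pads are 22 mm wide; open, the fingers measure 114 mm over their backs; the gripper's body (76 mm by 85 mm) begins 54 mm behind the grasp point. The pads swing forward as they close: fully open they stand 13 mm farther back than shut.
Start: joints at [1.069, 0.091, 1.231, -0, 1.82, -0.057], TCP at [0.258, 0.542, 0.231] pointing down, gripper open.
Joint ranges: [-2.87, 2.87], [-0.86, 2.18], [0.17, 2.46], [-1.51, 4.65], [0.06, 2.69], [-2.65, 2.65]. Speed limits (rad/s): [2.57, 2.57, 3.01, 3.14, 3.14, 3.14].

### API

Orientations are given as a unit quaternion [x, y, z, w].
In Python, from plant import readout, get_image, workorder, r gives the robot as it stands.
- The arm moves only by the shell command python3 -m pendant 'ROWS' [FORCE]. ROWS is JSON, a list of rows, each a list of 3 entries, a list of its own where there are three numbers: the turn, a rotation vector about the tool's x, y, z in units of 6 degrees (1.0 is 6 degrees), then the shift along the tool's x, y, z in mm, then the opening, from 0 (shut) to 1 (fully open). A call has 1 to 8 rows; each row is the pose to reach, as a shift and turn from the pose commanded when the call began, along the tool's axes at that moment; what a row does not reach only later rows make up. A row lasts 1/12 s, in which the tool goes at most 41.7 mm and 7.16 degrees, less where a joint would pass 70% of its speed; a pose out of reach is approached as far as the arm can. A call with a gripper value outside its range is refused whole. The fingers move at their own pace and stop on an object; FORCE is the grip in N (left out, the last holds). Time passes only in rows, so rows that repeat a pose let the fingers close. It gives the time, the measured TCP pose, the force and the opening at its end, in the units of the state.
- readout.sense(): the state, without advancing time (a new reading comes with each control period).
- get_image(name): name is "scene" or "top" or "wrist"; returns a dict with "frame" (420x560x3 uint8, red, green, blue), "depth" (420x560 float32, m along the optical axis (not along the pixel's ray), 0 where there is no reading), "camera_matrix" (3x3 intrinsics, pixels), "R" (3x3) and "t" (3): a world point X has camera coordinates R X + t; the wrist camera has in their place "hand_eye" (4x4, takes a point from camera to tool coordinates, whose origin is the TCP and whose axes are the tool frame's). Camera axes: x right, y down, z forward; pixel columns grow to the right and rows downward; lengths in m; the calibration is good to about 2 mm. The wrist camera is an equidistant fisheye: a pixel r from the principal point sees the ray r / f radians off the axis. A picture is of the moment at which its call begins: read the wrist's pose just before it.
- workorder.job_done(): hands the job in, once; it reports no verdict.
The state is a dict: "time_s": time; "joint_pos": joint angles; "joint_velocities": joint speeds; "tau": joint torques, N m; "eef_pos": TCP position; "orientation": TCP orientation; "ft_force": force on the tool from outside, world axes, zero at the start; "torque": the same for the moment, N m; "opening": finger opening in m.
Only numpy, scipy, OpenCV 4.12 (cv2) and the standard library are available. Lean on these libraries where they do the work, as an engineer would, in place of code of your own. Each camera call takes 0.05 s, during which the arm holds its last target.

### The job

The small spice jar has ended up under the low wire shelf on the cooking-class worktop. Take the reacher by its handle, squeeze its trigger to close the jaws on the jar where it stands, and draw the jar out in the closed jaws until it is completely clear of the shelf; then let go, so that the jar stands upright on the worktop, free of the jaws. Do not knock the jar over, and leave the garlic bulb beside it where it is.

Things in the scene. Friction and masses are not known exactly. Their poses are not given: they have to be found in the camera images.
- reacher: Loose 360 mm pick-up reacher, 0.29 kg, lying flat; used so, sliding on the worktop. Origin: on the worktop under the handle's middle; x along the tube to the jaws, z up. Jar's centre belongs at x=285, y=0 between the jaws (10-34 mm high, tips at x=315; open mouth 75 wide inside, 105 outside). Handle: two upright paddles, x -33 to 33, heights 14-70, outer faces at y=-27 (grey, fixed) and y=27 (black trigger).
- trigger (a joint): Travel of the black paddle towards the grey one, m: 0 out, jaws open; 0.014 jaws meet the 40 mm jar (40 mm over both paddles); stop 0.020. Spring 3.6 N at 0, 6 N at the stop, returns by itself; about 20 N or more grips firmly. Both jaws swing equally. Squeezed by two equally closing fingers, the reacher shifts to its own +y by half the travel. A 10 mm high base plate lies under the paddles.
- jar: Small squat round spice jar of brown glass with a black screw cap, 40 mm diameter, 53 mm tall, about 0.11 kg, loose, standing upright under the front half of the shelf. Origin: centre of its underside, on the worktop; z up.
- garlic: Garlic bulb, white, round with a thin stalk, 48 mm across, 56 mm tall, loose, standing under the shelf beside the jar, about 130 mm from it, on either side. Origin: centre of its underside. To be left alone.
- shelf: Low wire shelf of steel bars fixed to the worktop, 380 (x) by 280 mm (y), on four 12 mm corner legs; open below, 85 mm clear, top at 95, bars 31 mm apart: one sees through. Fixed bottles stand on its back half (+y), up to 235 mm above the worktop. Origin: on the worktop under its centre, z up. Front edge, towards the reacher, at y=-140; things are drawn out towards -y.
Things that resemble listed ones, but are neither listed nor needed, are in the scene too. Leave any purple or yellow look-alike of the jar alone.

How it is judged:
By the outcome, as a careful person would: the job done as asked, in the order asked, and still so for the second after the job is handed in, with the robot touching nothing.
It also fails if it takes over 40 s, if anything falls off the work surface, if the arm or the gripper's body presses on something with over 40 N, if the wrist force passes 120 N, or if a joint passes its speed limit or range.

## Working session

There is one attempt and no reset: what is moved stays moved. The work goes in short steps, Python scripts to look and compute and a shell command to move; the robot and the scene stay as the last step left them, time stands still between calls to the robot, and variables do not carry over. Pictures are saved under pics/ and viewed, and the job is handed in when it is done.

```bash
ls; mkdir -p pics
python3 - <<'E'
from plant import readout,get_image,r
import cv2,numpy as np
print(readout.sense()); print(r.grip_point_offset)
for n in ("scene","top"):
    d=get_image(n); cv2.imwrite(f"pics/{n}0.png",cv2.cvtColor(d["frame"],cv2.COLOR_RGB2BGR)); np.savez(f"pics/{n}0.npz",**d)
    print(n,d["camera_matrix"],d["R"],d["t"])
E
```

```text
pics
{'time_s': 0.0, 'joint_pos': array([ 1.06931195e+00,  9.18923582e-02,  1.23189401e+00,  2.72291484e-06,
        1.81978836e+00, -5.66959424e-02]), 'joint_velocities': array([ 1.74758162e-04, -1.05609207e-03,  1.50355808e-03, -9.71551316e-04,
        3.14094988e-05,  1.72894434e-04]), 'tau': array([ 9.16699501e-04, -4.58729446e+01, -4.18025351e+01,  7.20369940e-05,
        1.14634994e-02, -3.03886384e-05]), 'eef_pos': array([0.25802448, 0.5413768 , 0.23012622]), 'orientation': array([ 0.59830744,  0.37679004, -0.37801665, -0.59762939]), 'ft_force': array([0.22849267, 0.50084924, 0.85070853]), 'torque': array([-0.0301635 , -0.00498902,  0.01708467]), 'opening': 0.08522438561132001}
0.0187
scene [[421.41160928   0.         281.28022236]
 [  0.         421.41160928 211.10929669]
 [  0.           0.           1.        ]] [[ 0.73830996  0.67445869  0.00196975]
 [ 0.58846175 -0.64273914 -0.49050909]
 [-0.32956209  0.36330687 -0.87143385]] [-0.29800938 -0.29025552  1.20382093]
top [[516.79541924   0.         283.02427623]
 [  0.         516.79541924 220.56715041]
 [  0.           0.           1.        ]] [[-0.01571084 -0.99975401 -0.0156552 ]
 [-0.98289972  0.01831516 -0.18322855]
 [ 0.18347021  0.01250882 -0.98294568]] [-0.05197104  0.49241297  0.94988708]
```

View pics/scene0.png

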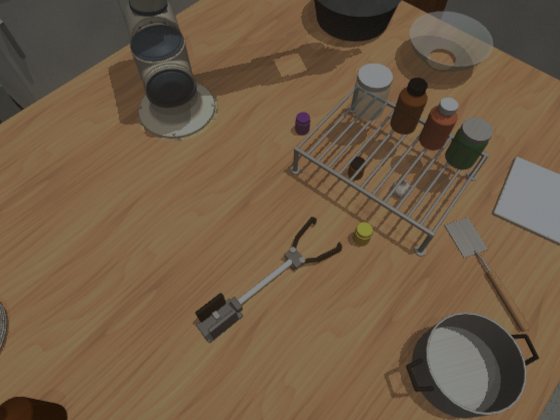

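View pics/top0.png

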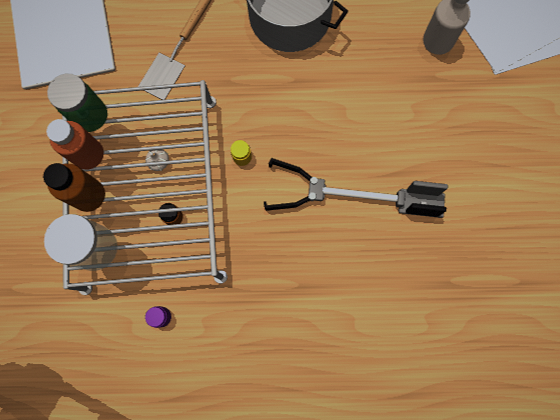

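Top view: the dark-capped jar is at about (169,212) under the shelf and the garlic at (157,158). There are a yellow look-alike at (240,150) and a purple one at (157,317). The reacher's handle is at about (422,199) with its jaws at (270,160) and (266,207). I'll check with close crops.

Run:
```python
import cv2,numpy as np
t=cv2.imread("pics/top0.png"); s=cv2.imread("pics/scene0.png")
a=cv2.resize(t[130:240,130:290],None,fx=5,fy=5,interpolation=cv2.INTER_CUBIC)
cv2.imwrite("pics/cropjar.png",a)
a=cv2.resize(t[140:230,255:455],None,fx=4,fy=4,interpolation=cv2.INTER_CUBIC)
cv2.imwrite("pics/cropreach.png",a)
a=cv2.resize(s[130:250,280:440],None,fx=5,fy=5,interpolation=cv2.INTER_CUBIC)
cv2.imwrite("pics/cropjars.png",a)
```

```text
(no output)
```

View pics/cropjar.png

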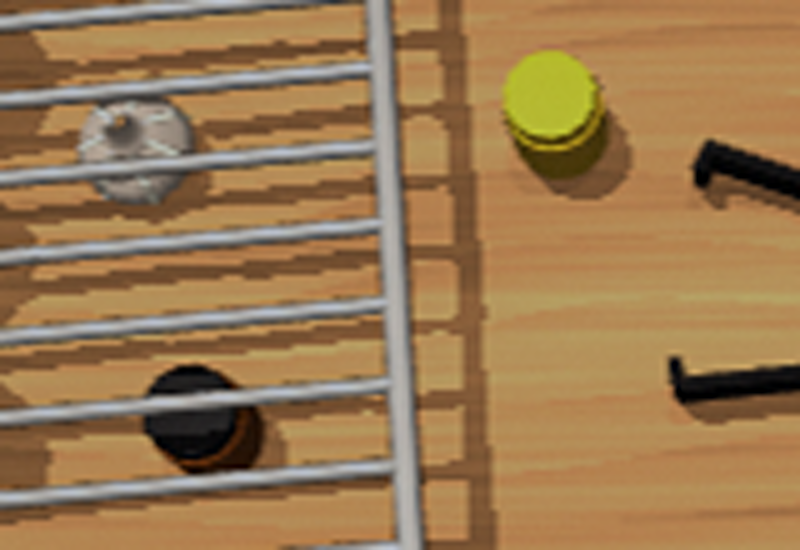

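View pics/cropreach.png

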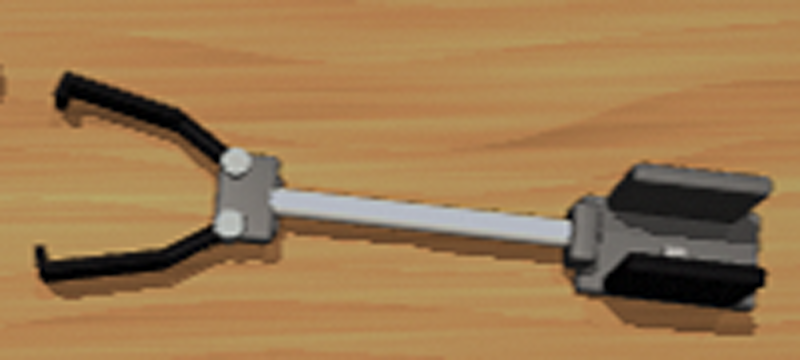

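View pics/cropjars.png

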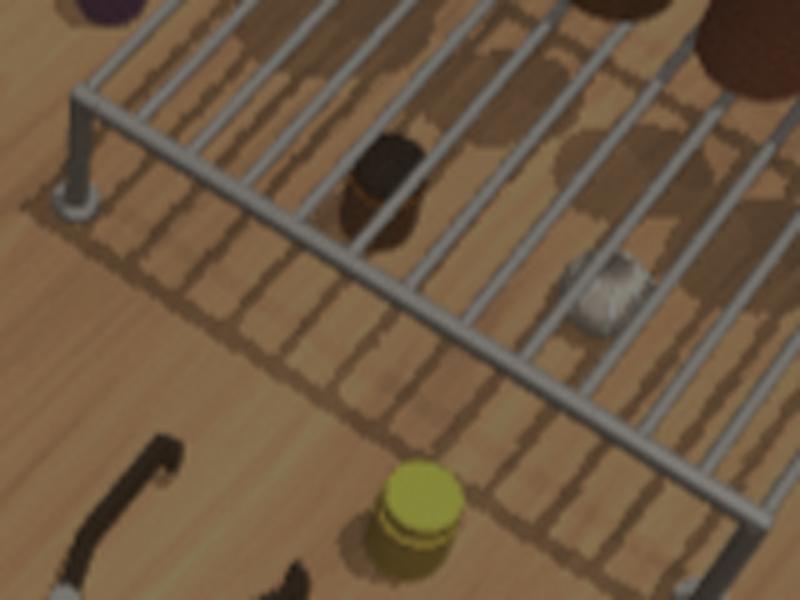

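```bash
cat > h.py <<'E'
import numpy as np, cv2
def load(n): return dict(np.load(f"pics/{n}.npz"))
def ray(d,u,v):
    K,R,t=d["camera_matrix"],d["R"],d["t"]
    c=-R.T@t; return c,R.T@np.array([(u-K[0,2])/K[0,0],(v-K[1,2])/K[1,1],1])
def atz(d,u,v,z):
    c,w=ray(d,u,v); return c+w*(z-c[2])/w[2]
def bydepth(d,u,v):
    c,w=ray(d,u,v); return c+w*d["depth"][int(round(v)),int(round(u))]
def cloud(d):
    h,w=d["depth"].shape; K=d["camera_matrix"]; v,u=np.mgrid[:h,:w]; z=d["depth"]
    P=np.stack([(u-K[0,2])/K[0,0]*z,(v-K[1,2])/K[1,1]*z,z],-1)
    return (P-d["t"])@d["R"]
E
python3 - <<'E'
from h import *
np.set_printoptions(precision=4,suppress=True)
d=load("top0"); s=load("scene0")
for n,u,v,z in [("jar",168,212.4,.053),("garlic",157,159.5,.03),("yellow",240.2,149,.053),("purple",157,317,.053),
  ("piv1",314,180,.034),("piv2",312.5,195.7,.034),("tip1",271,160,.034),("tip2",265,204,.034),("tubeA",323.8,190.5,.03),("tubeB",397,198,.03),
  ("shelf FL leg",220,277,.0),("shelf FR",208,101,.0)]:
    print(n,atz(d,u,v,z),bydepth(d,u,v))
# scene jar cap centre crop (388,167)/5+(280,130)
print("scene jar",atz(s,280+388/5,130+167/5,.053),bydepth(s,280+388/5,130+160/5))
for n,D in (("top",d),("scene",s)):
    P=cloud(D).reshape(-1,3); c=D["frame"].reshape(-1,3)
    m=(P[:,0]>.35)&(P[:,0]<.62)&(P[:,1]>-.45)&(P[:,1]<.08)&(P[:,2]>.008)&(D["depth"].ravel()>0)
    Q=P[m]; print(n,len(Q), Q[:,2].max())
    h=Q[Q[:,2]>.06]; print("paddle tops",len(h)); 
    rr=cv2.minAreaRect(h[:,:2].astype(np.float32)*1000); print(rr)
E
```

```text
jar [0.5101 0.1603 0.053 ] [0.5097 0.1599 0.0547]
garlic [0.6236 0.1907 0.03  ] [0.6222 0.1896 0.0344]
yellow [0.6344 0.0213 0.053 ] [0.6352 0.0215 0.0508]
purple [0.3126 0.1758 0.053 ] [0.3126 0.1755 0.0543]
piv1 [ 0.5738 -0.1227  0.034 ] [ 0.5748 -0.1229  0.0304]
piv2 [ 0.5421 -0.1189  0.034 ] [ 0.5423 -0.119   0.0329]
tip1 [ 0.6166 -0.0383  0.034 ] [ 0.6174 -0.0382  0.0315]
tip2 [ 0.5272 -0.0255  0.034 ] [ 0.5263 -0.0257  0.0381]
tubeA [ 0.5531 -0.1417  0.03  ] [ 0.5534 -0.1417  0.0288]
tubeB [ 0.5352 -0.2848  0.03  ] [ 0.5352 -0.2848  0.0298]
shelf FL leg [0.3887 0.0666 0.    ] [0.3854 0.0609 0.0417]
shelf FR [0.7594 0.0944 0.    ] [0.752  0.0916 0.0169]
scene jar [0.5126 0.1618 0.053 ] [0.5102 0.1649 0.0534]
top 3653 0.09930310660025128
paddle tops 1176
((471.5920715332031, -130.2032928466797), (458.66387939453125, 231.97703552246094), 81.54927062988281)
scene 2974 0.10007300053289608
paddle tops 836
((472.7737121582031, -130.0458221435547), (455.2469177246094, 227.34466552734375), 81.94319152832031)
```

Run:
```python
from h import *
np.set_printoptions(precision=4,suppress=True)
for n in("top0","scene0"):
    D=load(n); P=cloud(D); C=D["frame"].astype(int)
    m=(P[...,0]>.4)&(P[...,0]<.65)&(P[...,1]>-.45)&(P[...,1]<-.0)&(P[...,2]>.008)&(D["depth"]>0)
    Q=P[m]; 
    # restrict y< -0.27 paddles
    h=Q[(Q[:,2]>.064)&(Q[:,1]<-.25)]; 
    k,l,c=cv2.kmeans(h[:,:2].astype(np.float32),2,None,(3,50,1e-6),5,0)
    for i in(0,1):
        g=h[l.ravel()==i]; print(n,len(g),g.mean(0),g.max(0),g.min(0),cv2.minAreaRect((g[:,:2]*1000).astype(np.float32)))
    t=Q[(Q[:,1]>-.27)&(Q[:,1]<-.155)&(Q[:,2]>.015)]
    vx,vy,x,y=cv2.fitLine(t[:,:2].astype(np.float32),cv2.DIST_HUBER,0,.001,.001).ravel()
    print("tube",np.degrees(np.arctan2(vy,vx)),x,y,t[:,2].max())
D=load("top0"); P=cloud(D)
# shelf front bar
m=(P[...,2]>.08)&(P[...,2]<.105)&(P[...,1]<.12)&(P[...,1]>.0)&(P[...,0]>.4)&(P[...,0]<.73)
q=P[m]; 
print(cv2.fitLine(q[:,:2].astype(np.float32),cv2.DIST_HUBER,0,.001,.001).ravel(), q[:,:2].min(0),q[:,:2].max(0))
from plant import readout
from scipy.spatial.transform import Rotation as Rt
s=readout.sense(); print(Rt.from_quat(s["orientation"]).as_matrix(), s["eef_pos"])
```

```text
top0 198 [ 0.5077 -0.3347  0.0691] [ 0.5169 -0.3036  0.0752] [ 0.499  -0.3671  0.064 ] ((508.2439880371094, -335.2431945800781), (63.865257263183594, 10.933775901794434), 82.65637969970703)
top0 188 [ 0.551  -0.341   0.0694] [ 0.5593 -0.3086  0.0751] [ 0.5424 -0.3722  0.064 ] ((551.824462890625, -340.33599853515625), (63.815547943115234, 11.365717887878418), 82.43309020996094)
tube 82.210266 0.54559386 -0.2127324 0.03331793922115053
scene0 183 [ 0.553  -0.3384  0.07  ] [ 0.5606 -0.3053  0.0743] [ 0.5432 -0.3705  0.064 ] ((552.4835205078125, -337.8785705566406), (65.4908218383789, 11.380311012268066), 81.69606018066406)
scene0 174 [ 0.5096 -0.332   0.07  ] [ 0.5173 -0.2998  0.0755] [ 0.5007 -0.3639  0.064 ] ((508.9599609375, -331.96368408203125), (65.2408447265625, 10.087002754211426), 82.0272445678711)
tube 82.533646 0.5488878 -0.20802382 0.035133852849710503
[0.9982 0.0597 0.5824 0.0832] [0.401  0.0608] [0.7295 0.12  ]
[[ 0.4302 -0.0009 -0.9027]
 [ 0.9027 -0.0016  0.4302]
 [-0.0018 -1.      0.0001]] [0.258  0.5414 0.2303]
```

```bash
cat >> h.py <<'E'
from scipy.spatial.transform import Rotation as Rt
def down(yawdeg):  # tool x at yaw, y down
    a=np.radians(yawdeg); x=np.array([np.cos(a),np.sin(a),0]); y=np.array([0,0,-1.]); return np.stack([x,y,np.cross(x,y)],1)
def row(p,yaw,s=None):
    if s is None:
        from plant import readout; s=readout.sense()
    R=Rt.from_quat(s["orientation"]).as_matrix()
    rv=Rt.from_matrix(R.T@down(yaw)).as_rotvec(degrees=True)/6
    return rv.round(2).tolist(),(R.T@(np.array(p)-s["eef_pos"])*1000).round(1).tolist()
def st():
    from plant import readout; s=readout.sense(); R=Rt.from_quat(s["orientation"]).as_matrix()
    print("t",s["time_s"],"p",s["eef_pos"].round(4),"yaw",np.degrees(np.arctan2(R[1,0],R[0,0])).round(2),"F",s["ft_force"].round(1),"op",round(s["opening"],4), "y",R[:,1].round(3))
E
python3 - <<'E'
from h import *
print(row((.26,.54,.34),40)); print(row((.40,.20,.34),10)); print(row((.53,-.3365,.34),-7.7)); print(row((.53,-.3365,.14),-7.7))
E
```

```text
([0.0, 4.09, -0.02], [-0.6, -109.7, -2.4])
([0.01, 9.09, -0.02], [-247.3, -109.3, -275.0])
([0.01, 12.04, -0.02], [-675.7, -108.6, -623.2])
([0.01, 12.04, -0.02], [-675.3, 91.4, -623.2])
```

```bash
python3 -m pendant '[[[0,1,0],[0,-40,0],1],[[0,2,0],[0,-80,0],1],[[0,3,0],[-25,-110,-30],1],[[0,4,0],[-60,-110,-65],1],[[0,5,0],[-90,-110,-100],1],[[0,6,0],[-120,-110,-135],1],[[0,7,0],[-150,-110,-170],1],[[0,8,0],[-180,-110,-200],1]]'; python3 -c "
from h import *
st(); print(row((.53,-.3365,.34),-7.7)); print(row((.53,-.3365,.14),-7.7))"
```

```text
time_s: 0.77
eef_pos: [0.3515, 0.3174, 0.3407]
orientation: [0.7, 0.1, -0.1, -0.7]
ft_force: [0.7, 0.3, -0.4]
opening: 0.086
t 0.7667 p [0.3515 0.3174 0.3407] yaw 16.24 F [ 0.7  0.3 -0.4] op 0.086 y [-0. -0. -1.]
([0.0, 3.99, -0.0], [-11.5, 1.0, -677.7])
([0.0, 3.99, -0.0], [-11.4, 201.0, -677.6])
```

```bash
python3 -m pendant '[[[0,0.5,0],[0,0,-40],1],[[0,1,0],[0,0,-80],1],[[0,1.5,0],[0,0,-120],1],[[0,2,0],[0,0,-160],1],[[0,2.5,0],[0,0,-200],1],[[0,3,0],[0,0,-240],1],[[0,3.5,0],[0,0,-280],1],[[0,4,0],[-5,0,-320],1]]'>/dev/null;  python3 -c "
from h import *
st(); print(row((.53,-.3365,.34),-7.7)); print(row((.53,-.3365,.14),-7.7))"
```

```text
t 1.4333 p [0.4376 0.009  0.3406] yaw -7.63 F [0.5 0.6 0.3] op 0.0858 y [-0.001  0.    -1.   ]
([-0.0, 0.01, -0.01], [137.5, 0.5, -330.2])
([-0.0, 0.01, -0.01], [137.6, 200.5, -330.2])
```

```bash
python3 -m pendant '[[[0,0,0],[17,0,-35],1],[[0,0,0],[34,5,-70],1],[[0,0,0],[51,30,-105],1],[[0,0,0],[67,55,-140],1],[[0,0,0],[83,80,-175],1],[[0,0,0],[98,105,-210],1],[[0,0,0],[110,130,-242],1],[[0,0,0],[122,150,-275],1]]'>/dev/null;  python3 -c "
from h import *
st(); print(row((.53,-.3365,.14),-7.7))"
```

```text
t 2.1 p [ 0.5192 -0.2655  0.1975] yaw -7.48 F [0.9 0.5 1.1] op 0.085 y [-0.001  0.001 -1.   ]
([-0.01, 0.04, -0.01], [20.1, 57.5, -69.0])
```

```bash
python3 -m pendant '[[[0,0,0],[10,20,-25],1],[[0,0,0],[15,40,-50],1],[[0,0,0],[15,45,-53],1],[[0,0,0],[15,45,-53],1]]'>/dev/null;  python3 - <<'E'
from h import *
from plant import get_image
st()
for n in("top","wrist"):
    d=get_image(n); cv2.imwrite(f"pics/{n}1.png",cv2.cvtColor(d["frame"],cv2.COLOR_RGB2BGR)); np.savez(f"pics/{n}1.npz",**d)
print(d["camera_matrix"],d["hand_eye"])
print(row((.53,-.3365,.022),-7.7))
E
```

```text
t 2.4333 p [ 0.5258 -0.3191  0.1509] yaw -7.62 F [ 0.4 -0.2  0.4] op 0.086 y [-0.005  0.004 -1.   ]
[[325.1922621    0.         279.27582466]
 [  0.         325.1922621  203.83874489]
 [  0.           0.           1.        ]] [[ 9.99999898e-01 -1.03456178e-04  4.38985884e-04  3.01350277e-04]
 [-4.48911835e-04 -3.22139544e-01  9.46692090e-01 -1.43307463e-01]
 [ 4.34735674e-05 -9.46692190e-01 -3.22139558e-01  8.32385372e-02]
 [ 0.00000000e+00  0.00000000e+00  0.00000000e+00  1.00000000e+00]]
([-0.01, 0.04, -0.0], [5.0, 133.1, -18.2])
```

View pics/wrist1.png

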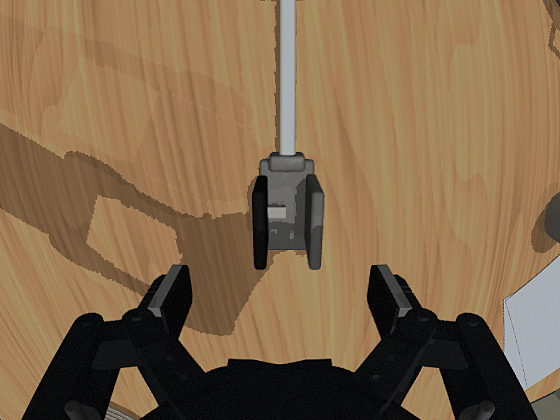

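View pics/top1.png

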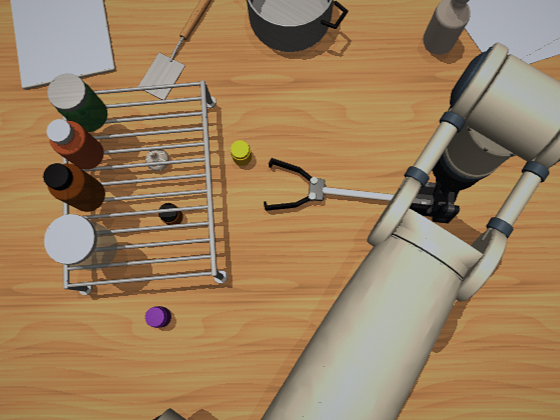

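Wrist view: the paddles are at (262,222) and (316,222), about 5 mm to tool +x. This agrees with the fit, so I'll descend.

```bash
python3 -m pendant '[[[0,0,0],[5,10,-18],1],[[0,0,0],[5,30,-18],1],[[0,0,0],[5,55,-18],1],[[0,0,0],[5,80,-18],1],[[0,0,0],[5,105,-18],1],[[0,0,0],[5,122,-18],1],[[0,0,0],[5,130,-18],1],[[0,0,0],[5,131,-18],1]]'>/dev/null;  python3 - <<'E'
from h import *
from plant import get_image
st()
for n in("wrist",):
    d=get_image(n); cv2.imwrite(f"pics/{n}2.png",cv2.cvtColor(d["frame"],cv2.COLOR_RGB2BGR))
print(row((.53,-.3365,.022),-7.7))
E
```

```text
t 3.2 p [ 0.53   -0.3356  0.0233] yaw -7.4 F [-0.  -0.8  0.3] op 0.0853 y [-0.001  0.001 -1.   ]
([0.0, 0.05, 0.01], [-0.4, 2.6, -0.3])
```

View pics/wrist2.png

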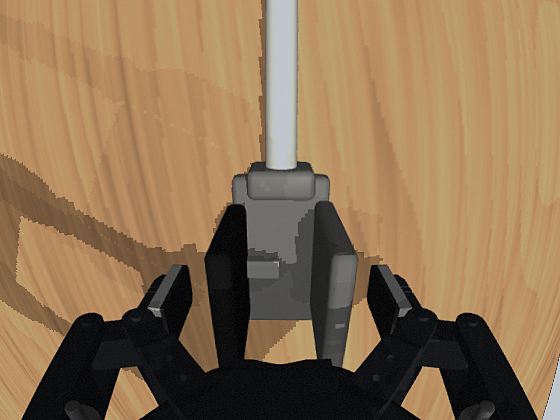

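Wrist view: the handle is centred between the pads, with the black paddle at (228,280) and the grey at (338,280). Next I close to a light hold, about 52 mm, with the jaws still nearly open.

```bash
python3 -m pendant '[[[0,0,0],[0,0,0],0.8],[[0,0,0],[0,0,0],0.61],[[0,0,0],[0,0,0],0.61],[[0,0,0],[0,0,0],0.61],[[0,0,0],[0,0,0],0.61],[[0,0,0],[0,0,0],0.61]]' 40 >/dev/null;  python3 - <<'E'
from h import *
from plant import get_image
st()
for n in("wrist","top"):
    d=get_image(n); cv2.imwrite(f"pics/{n}3.png",cv2.cvtColor(d["frame"],cv2.COLOR_RGB2BGR)); np.savez(f"pics/{n}3.npz",**d)
E
```

```text
t 3.75 p [ 0.5314 -0.3377  0.0261] yaw -7.48 F [1.8 1.5 6.5] op 0.052 y [ 0.004 -0.002 -1.   ]
```

View pics/wrist3.png

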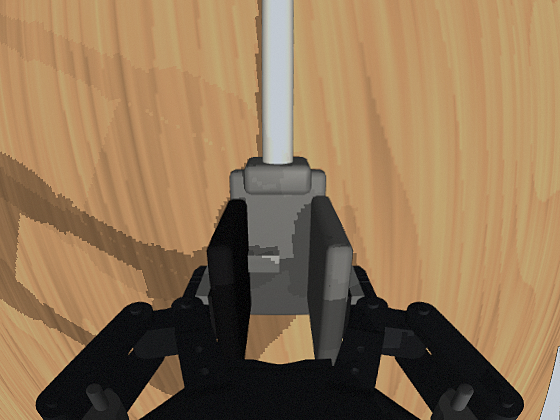

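View pics/top3.png

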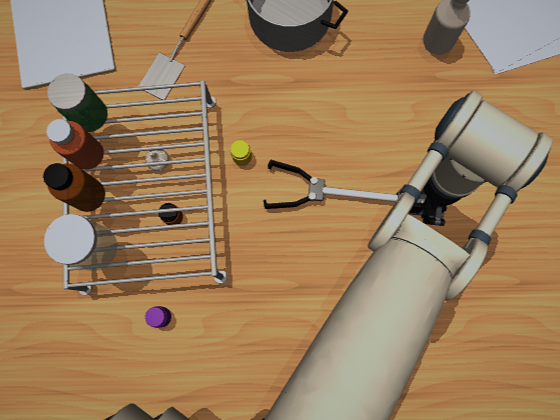

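```bash
python3 -m pendant '[[[0,0,0],[0,0,0],0.61],[[0,0,0],[0,0,0],0.61]]' >/dev/null;  python3 - <<'E'
from h import *
st()
E
```

```text
t 4.0167 p [ 0.5314 -0.3377  0.0261] yaw -7.47 F [ 2.  -0.2  5.8] op 0.0519 y [ 0.004 -0.002 -1.   ]
```

Run:
```python
from h import *
print(row((.5457,-.3038,.0261),3.4))
```

```text
([0.02, -1.81, 0.04], [9.8, -0.0, 35.5])
```

```bash
python3 -m pendant '[[[0,-0.2,0],[1,-2,4],0.61],[[0,-0.5,0],[2,-3,9],0.61],[[0,-0.8,0],[4,-3,14],0.61],[[0,-1.1,0],[6,-3,20],0.61],[[0,-1.4,0],[8,-3,26],0.61],[[0,-1.7,0],[9,-3,32],0.61],[[0,-1.85,0],[10,-3,35.5],0.61],[[0,-1.85,0],[10,-3,35.5],0.61]]' >/dev/null;  python3 - <<'E'
from h import *
from plant import get_image
st()
for n in("top",):
    d=get_image(n); cv2.imwrite(f"pics/{n}4.png",cv2.cvtColor(d["frame"],cv2.COLOR_RGB2BGR)); np.savez(f"pics/{n}4.npz",**d)
    a=cv2.resize(d["frame"][110:260,130:330],None,fx=4,fy=4,interpolation=cv2.INTER_CUBIC)
    cv2.imwrite(f"pics/{n}4c.png",a[...,::-1])
print(row((.535,-.1241,.026),3.4))
E
```

```text
t 4.6833 p [ 0.5447 -0.3019  0.0263] yaw 3.76 F [ 0.2  0.1 -1.6] op 0.0523 y [-0.001  0.001 -1.   ]
([-0.0, 0.05, -0.01], [1.9, 0.5, 178.6])
```

View pics/top4c.png

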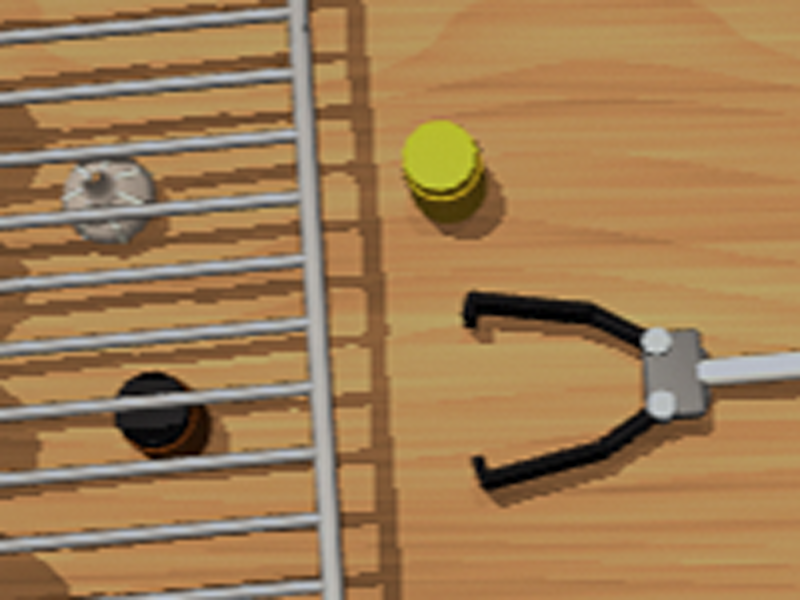

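Top crop: open jaws have tips at (248,187) and (250.5,228). The jar cap is unmoved at (168,213), and the mouth points at the jar with the yellow jar clear. I'll check the line-up in numbers.

Run:
```python
from h import *
np.set_printoptions(precision=4,suppress=True)
d=load("top4")
T1,T2=atz(d,248,187,.034),atz(d,250.5,228,.034); p1,p2=atz(d,294.25,195.25,.033),atz(d,295.25,211.25,.033)
print(T1,T2,(T1+T2)/2,p1,p2,(p1+p2)/2)
P=cloud(d); t=P[(P[...,1]>-.24)&(P[...,1]<-.125)&(P[...,2]>.018)&(P[...,2]<.04)&(P[...,0]>.45)&(P[...,0]<.6)]
vx,vy,x,y=cv2.fitLine(t[:,:2].astype(np.float32),cv2.DIST_HUBER,0,.001,.001).ravel()
th=np.arctan2(vy,vx); 
if th<0: th+=np.pi
print(len(t),np.degrees(th),x,y)
a=np.array([np.cos(th),np.sin(th)]);b=np.array([-a[1],a[0]]); J=np.array([.511,.161])
for n,q in (("tubept",np.array([x,y])),("piv",((p1+p2)/2)[:2]),("tip",((T1+T2)/2)[:2]),("tool",np.array([.5447,-.3019]))):
    print(n,"fwd to jar",(J-q)@a,"left",(J-q)@b)
```

```text
[0.5622 0.0078 0.034 ] [0.48   0.0032 0.034 ] [0.5211 0.0055 0.034 ] [ 0.5439 -0.0831  0.033 ] [ 0.5118 -0.0844  0.033 ] [ 0.5279 -0.0838  0.033 ]
393 94.44566 0.5351239 -0.19503622
tubept fwd to jar 0.35683493581304726 left -0.003546398677158948
piv fwd to jar 0.24535848683999067 left -0.0021684469977013908
tip fwd to jar 0.15583764417243415 left -0.0019993066866490924
tool fwd to jar 0.464119475274533 left -0.0022825074218214042
```

```bash
python3 -m pendant '[[[0,0,0],[1,0,12],0.61],[[0,0,0],[2,0,30],0.61],[[0,0,0],[3,0,50],0.61],[[0,0,0],[4,0,70],0.61],[[0,0,0],[5,0,90],0.61],[[0,0,0],[5,0,107],0.61],[[0,0,0],[5,0,120],0.61],[[0,0,0],[5,0,120],0.61]]' >/dev/null;  python3 - <<'E'
from h import *
from plant import get_image
st()
for n in("top",):
    d=get_image(n); cv2.imwrite(f"pics/{n}5.png",cv2.cvtColor(d["frame"],cv2.COLOR_RGB2BGR)); np.savez(f"pics/{n}5.npz",**d)
    a=cv2.resize(d["frame"][130:260,130:290],None,fx=5,fy=4.5,interpolation=cv2.INTER_CUBIC)
    cv2.imwrite(f"pics/{n}5c.png",a[...,::-1])
E
```

```text
t 5.4 p [ 0.5417 -0.1804  0.0267] yaw 3.73 F [ 0.7  0.4 -2.8] op 0.0521 y [-0.     0.001 -1.   ]
```

View pics/top5c.png

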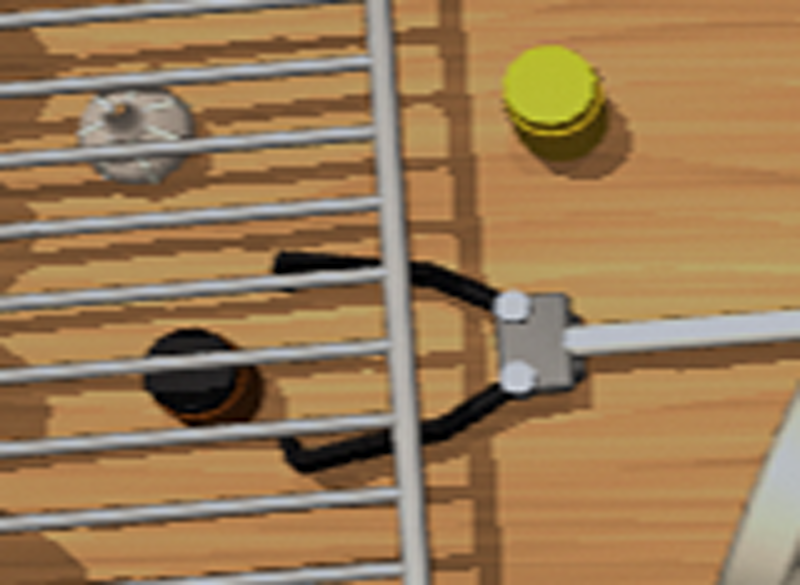

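Run:
```python
from h import *
np.set_printoptions(precision=4,suppress=True)
d=load("top5")
def pj(X):
    c=d["camera_matrix"]@(d["R"]@np.array(X)+d["t"]); return c[:2]/c[2]
J=np.array([.511,.161]); print("jar z34",pj([*J,.034]),"cap",pj([*J,.053]))
i1,i2=atz(d,187,194,.034),atz(d,187.6,227.8,.034); o1,o2=atz(d,185.6,187.3,.034),atz(d,190.4,233.3,.034)
p1,p2=atz(d,130+512/5,130+305/4.5,.033),atz(d,130+518/5,130+379/4.5,.033)
print(i1,i2,o1,o2,p1,p2)
for th in (93.7,94.2):
    t=np.radians(th); a=np.array([np.cos(t),np.sin(t)]);b=np.array([-a[1],a[0]])
    for q in(i1,i2,o1,o2,(p1+p2)/2,np.array([.5417,-.1804])): print(th,(J-q[:2])@a*1000,(J-q[:2])@b*1000)
```

```text
jar z34 [169.9417 213.8637] cap [167.6614 211.9269]
[0.5503 0.1282 0.034 ] [0.4827 0.1258 0.034 ] [0.564  0.1313 0.034 ] [0.4717 0.1202 0.034 ] [0.5412 0.0387 0.033 ] [0.5081 0.0362 0.033 ]
93.7 35.242690350501306 37.13185038878993
93.7 33.289079877543145 -30.558864657307527
93.7 33.10439241256132 50.962930344838696
93.7 38.22638604864999 -41.85332299428021
93.7 124.17230170230832 5.658440105830457
93.7 342.66953394148777 8.604679443396021
94.2 35.565380827380494 36.82288993330362
94.2 33.021139314162845 -30.848199406638564
94.2 33.54786171949117 50.67210317706998
94.2 37.859695996166955 -42.18531326281443
94.2 124.21695217999364 4.57463065104965
94.2 342.7315751762483 5.614033951417337
```

The jar sits between the jaws, 4 mm left of centre, and closing will shift the reacher about 6 mm left. Remaining advance is about 58 mm.

```bash
python3 -m pendant '[[[0,0,0],[0,0,8],0.61],[[0,0,0],[0.5,0,18],0.61],[[0,0,0],[1,0,29],0.61],[[0,0,0],[1,0,40],0.61],[[0,0,0],[1,0,49],0.61],[[0,0,0],[1,0,55],0.61],[[0,0,0],[1,0,58],0.61],[[0,0,0],[1,0,58],0.61]]' >/dev/null;  python3 - <<'E'
from h import *
from plant import get_image
st()
for n in("top",):
    d=get_image(n); np.savez(f"pics/{n}6.npz",**d)
    a=cv2.resize(d["frame"][130:260,130:290],None,fx=5,fy=4.5,interpolation=cv2.INTER_CUBIC)
    cv2.imwrite(f"pics/{n}6c.png",a[...,::-1])
E
```

```text
t 6.1167 p [ 0.5392 -0.1243  0.0267] yaw 3.67 F [ 0.4 -0.1 -1.4] op 0.0521 y [-0.  0. -1.]
```

View pics/top6c.png

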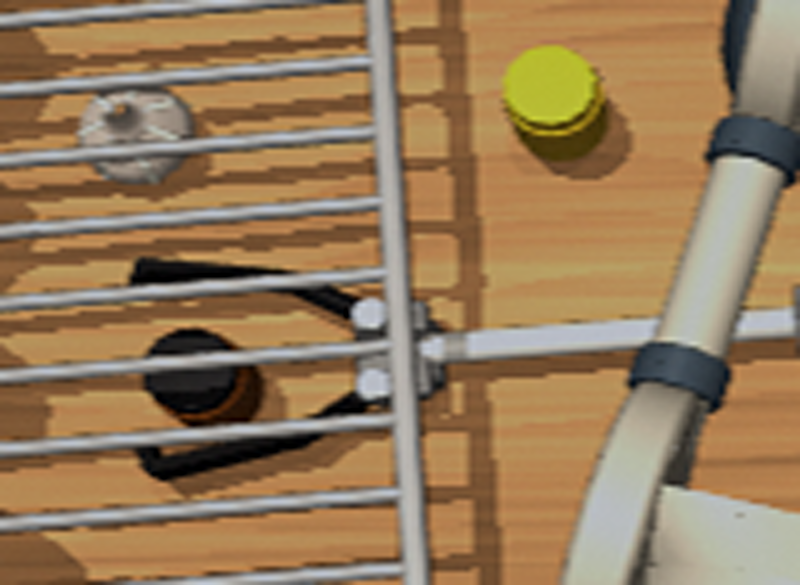

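Top crop: the jar is between the jaw arms, cap at (168,212), untouched. I'll squeeze gradually at 40 N.

```bash
python3 -m pendant '[[[0,0,0],[0,0,0],0.58],[[0,0,0],[0,-1,0],0.55],[[0,0,0],[0,-1,0],0.52],[[0,0,0],[0,-2,0],0.49],[[0,0,0],[0,-2,0],0.47],[[0,0,0],[0,-3,0],0.44],[[0,0,0],[0,-3,0],0.4],[[0,0,0],[0,-3,0],0.3]]' 40;  python3 -m pendant '[[[0,0,0],[0,0,0],0.3],[[0,0,0],[0,0,0],0.3],[[0,0,0],[0,0,0],0.3]]' >/dev/null
python3 - <<'E'
from h import *
from plant import get_image
st()
for n in("top",):
    d=get_image(n); np.savez(f"pics/{n}7.npz",**d)
    a=cv2.resize(d["frame"][130:260,130:290],None,fx=5,fy=4.5,interpolation=cv2.INTER_CUBIC)
    cv2.imwrite(f"pics/{n}7c.png",a[...,::-1])
E
```

```text
time_s: 6.83
eef_pos: [0.5392, -0.1253, 0.0297]
orientation: [0.707, 0.022, -0.022, -0.707]
ft_force: [0.3, -0.9, -1.8]
opening: 0.0382
t 7.0833 p [ 0.5392 -0.1252  0.0296] yaw 3.62 F [-0.4  0.3 -3.8] op 0.0386 y [-0. -0. -1.]
```

View pics/top7c.png

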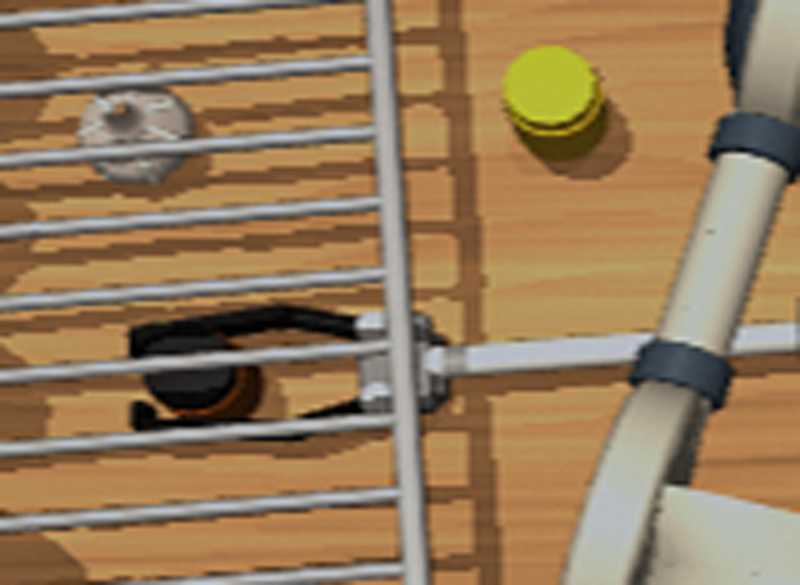

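Jaws closed on the jar: opening is 38.6 mm, held off the stop by the jar, and the cap hasn't moved. Now I draw it out along −z of the tool, easing the handle down slightly.

```bash
python3 -m pendant '[[[0,0,0],[0,1,-2],0.3],[[0,0,0],[0,1.5,-6],0.3],[[0,0,0],[0,1.5,-12],0.3],[[0,0,0],[0,1.5,-20],0.3],[[0,0,0],[0,1.5,-29],0.3],[[0,0,0],[0,1.5,-37],0.3],[[0,0,0],[0,1.5,-43],0.3],[[0,0,0],[0,1.5,-46],0.3]]';  python3 - <<'E'
from h import *
from plant import get_image
st()
for n in("top",):
    d=get_image(n); np.savez(f"pics/{n}8.npz",**d)
    a=cv2.resize(d["frame"][130:260,130:290],None,fx=5,fy=4.5,interpolation=cv2.INTER_CUBIC)
    cv2.imwrite(f"pics/{n}8c.png",a[...,::-1])
E
```

```text
time_s: 7.8
eef_pos: [0.5423, -0.1722, 0.0286]
orientation: [-0.707, -0.022, 0.022, 0.707]
ft_force: [-0.7, 4.5, 5.4]
opening: 0.0382
t 7.8 p [ 0.5423 -0.1722  0.0286] yaw 3.55 F [-0.7  4.5  5.4] op 0.0382 y [ 0.001  0.    -1.   ]
```

View pics/top8c.png

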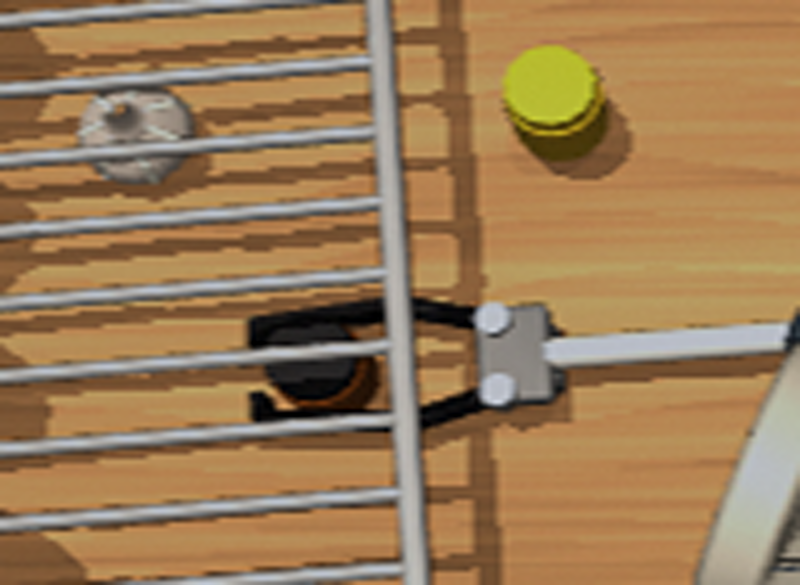

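The jar follows in the jaws, cap now at (193,210), upright. Force is down to 5 N. I'll continue another 115 mm.

```bash
python3 -m pendant '[[[0,0,0],[0,-1,-4],0.3],[[0,0,0],[0,-1,-12],0.3],[[0,0,0],[0,-1,-22],0.3],[[0,0,0],[0,-1,-32],0.3],[[0,0,0],[0,-1,-42],0.3],[[0,0,0],[0,-1,-50],0.3],[[0,0,0],[0,-1,-55],0.3],[[0,0,0],[0,-1,-57],0.3]]';python3 -m pendant '[[[0,0,0],[0,0,-4],0.3],[[0,0,0],[0,0,-12],0.3],[[0,0,0],[0,0,-22],0.3],[[0,0,0],[0,0,-32],0.3],[[0,0,0],[0,0,-42],0.3],[[0,0,0],[0,0,-50],0.3],[[0,0,0],[0,0,-55],0.3],[[0,0,0],[0,0,-57],0.3]]';  python3 - <<'E'
from h import *
from plant import get_image
st()
for n in("top","scene"):
    d=get_image(n); np.savez(f"pics/{n}9.npz",**d)
    a=d["frame"]
    if n=="top": a=cv2.resize(a[130:260,160:320],None,fx=5,fy=4.5,interpolation=cv2.INTER_CUBIC)
    cv2.imwrite(f"pics/{n}9c.png",a[...,::-1])
E
```

```text
time_s: 8.52
eef_pos: [0.5456, -0.2292, 0.029]
orientation: [0.707, 0.022, -0.022, -0.707]
ft_force: [-0.3, 1.7, -0.6]
opening: 0.0381
time_s: 9.18
eef_pos: [0.5492, -0.286, 0.0291]
orientation: [0.707, 0.022, -0.022, -0.707]
ft_force: [-0.2, 1.4, -1.3]
opening: 0.038
t 9.1833 p [ 0.5492 -0.286   0.0291] yaw 3.56 F [-0.2  1.4 -1.3] op 0.038 y [-0. -0. -1.]
```

View pics/top9c.png

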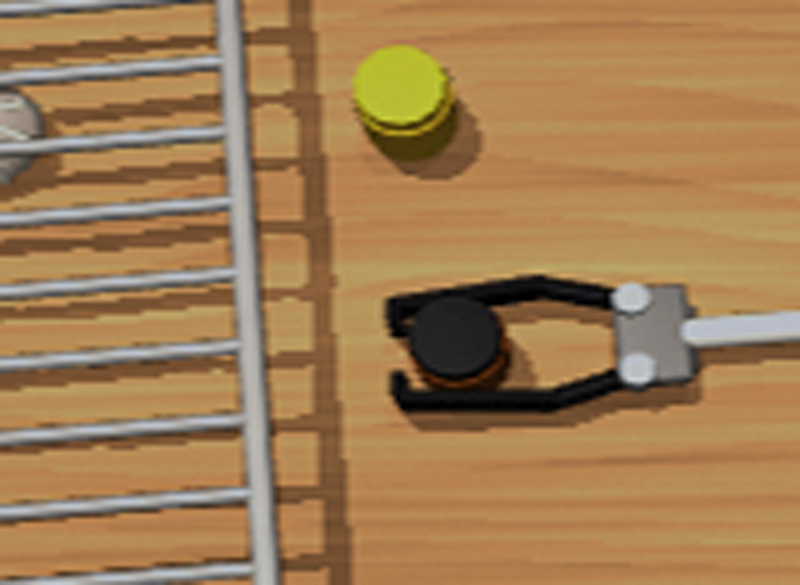

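View pics/scene9c.png

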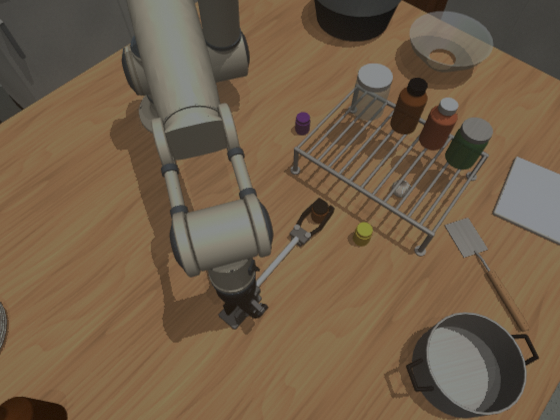

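Jar is out and upright in the jaws (top crop, cap about (251,205)), well clear of the shelf. Next: release gently.

```bash
python3 -m pendant '[[[0,0,0],[0,0,0],0.44],[[0,0,0],[0,0,0],0.46],[[0,0,0],[0,1,0],0.49],[[0,0,0],[0,1,0],0.52],[[0,0,0],[0,2,0],0.55],[[0,0,0],[0,2,0],0.58],[[0,0,0],[0,2,0],0.61],[[0,0,0],[0,2,0],0.61]]' 40;  python3 - <<'E'
from h import *
from plant import get_image
st()
for n in("top",):
    d=get_image(n); np.savez(f"pics/{n}10.npz",**d)
    a=d["frame"]
    if n=="top": a=cv2.resize(a[130:260,160:320],None,fx=5,fy=4.5,interpolation=cv2.INTER_CUBIC)
    cv2.imwrite(f"pics/{n}10c.png",a[...,::-1])
E
```

```text
time_s: 9.95
eef_pos: [0.5493, -0.2847, 0.027]
orientation: [-0.707, -0.022, 0.022, 0.707]
ft_force: [0.5, 1.0, -2.1]
opening: 0.052
t 9.95 p [ 0.5493 -0.2847  0.027 ] yaw 3.62 F [ 0.5  1.  -2.1] op 0.052 y [-0.  0. -1.]
```

View pics/top10c.png

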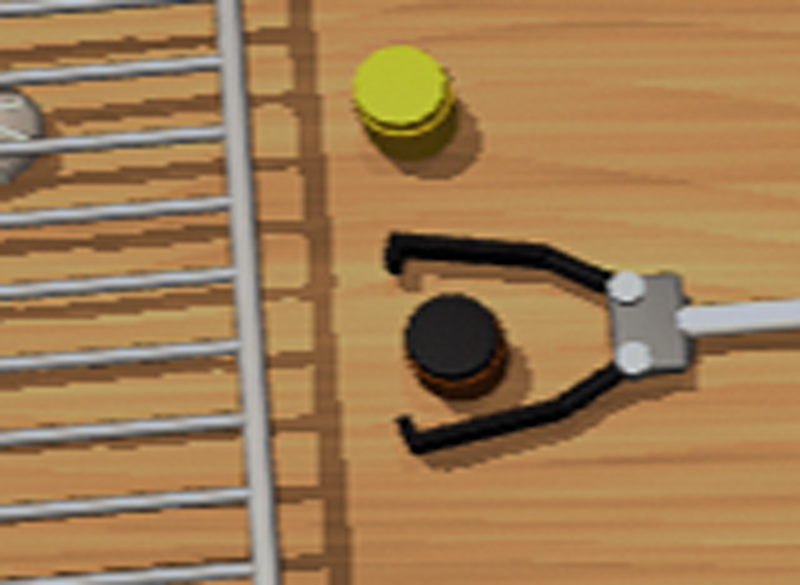

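Jaws are open, and the jar is free, upright and centred. I'll back the reacher off straight.

```bash
python3 -m pendant '[[[0,0,0],[0,0,-5],0.61],[[0,0,0],[0,0,-14],0.61],[[0,0,0],[0,0,-26],0.61],[[0,0,0],[0,0,-38],0.61],[[0,0,0],[0,0,-50],0.61],[[0,0,0],[0,0,-62],0.61],[[0,0,0],[0,0,-70],0.61],[[0,0,0],[0,0,-72],0.61]]';  python3 -m pendant '[[[0,0,0],[0,0,0],0.7],[[0,0,0],[0,0,0],0.85],[[0,0,0],[0,0,0],1],[[0,0,0],[0,0,0],1],[[0,0,0],[0,0,0],1],[[0,0,0],[0,0,0],1]]'
python3 - <<'E'
from h import *
from plant import get_image
st()
for n in("top","wrist"):
    d=get_image(n); np.savez(f"pics/{n}11.npz",**d)
    a=d["frame"]
    cv2.imwrite(f"pics/{n}11.png",a[...,::-1])
E
```

```text
time_s: 10.67
eef_pos: [0.5536, -0.3589, 0.027]
orientation: [0.707, 0.022, -0.022, -0.707]
ft_force: [-0.9, -0.2, -2.6]
opening: 0.0524
time_s: 11.17
eef_pos: [0.5541, -0.3564, 0.0275]
orientation: [0.707, 0.023, -0.022, -0.707]
ft_force: [0.1, -0.1, -0.5]
opening: 0.0854
t 11.1667 p [ 0.5541 -0.3564  0.0275] yaw 3.65 F [ 0.1 -0.1 -0.5] op 0.0854 y [ 0. -0. -1.]
```

View pics/top11.png

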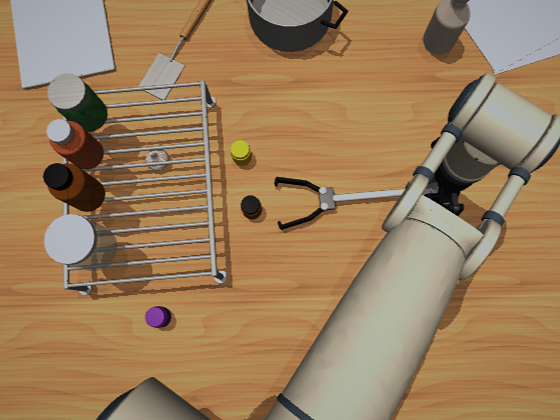

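View pics/wrist11.png

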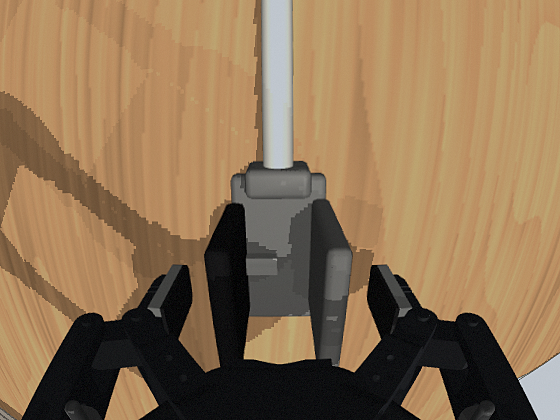

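Jar at (251,206) stands free in front of the jaws, and the gripper is clear of both paddles. Next I lift straight up.

```bash
python3 -m pendant '[[[0,0,0],[0,-8,0],1],[[0,0,0],[0,-25,0],1],[[0,0,0],[0,-50,0],1],[[0,0,0],[0,-75,0],1],[[0,0,0],[0,-100,0],1],[[0,0,0],[0,-120,0],1],[[0,0,0],[0,-130,0],1],[[0,0,0],[0,-130,0],1]]'
python3 - <<'E'
from h import *
from plant import get_image
st()
for n in("top","scene"):
    d=get_image(n); np.savez(f"pics/{n}12.npz",**d)
    cv2.imwrite(f"pics/{n}12.png",d["frame"][...,::-1])
    print(atz(d,*((250.3,206) if n=="top" else (0,0)),.053))
d=load("top12"); P=cloud(d); m=P[200:212,245:256]; print("cap z",np.median(m[...,2]))
print("garlic px depth pt",bydepth(d,157,159.5))
E
```

```text
time_s: 11.93
eef_pos: [0.555, -0.3575, 0.1614]
orientation: [0.708, 0.024, -0.021, -0.705]
ft_force: [0.3, -0.8, 0.5]
opening: 0.0856
t 11.9333 p [ 0.555  -0.3575  0.1614] yaw 3.62 F [ 0.3 -0.8  0.5] op 0.0856 y [ 0.005 -0.004 -1.   ]
[0.51961705 0.00192382 0.053     ]
[-0.73446492 -0.10260386  0.053     ]
cap z 0.052751864494399794
garlic px depth pt [0.6216386  0.18906581 0.03629927]
```

View pics/scene12.png

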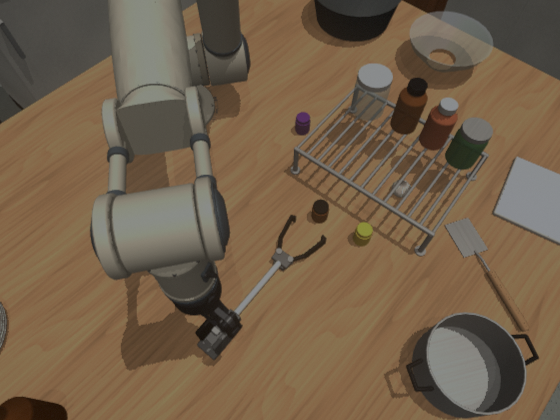

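View pics/top12.png

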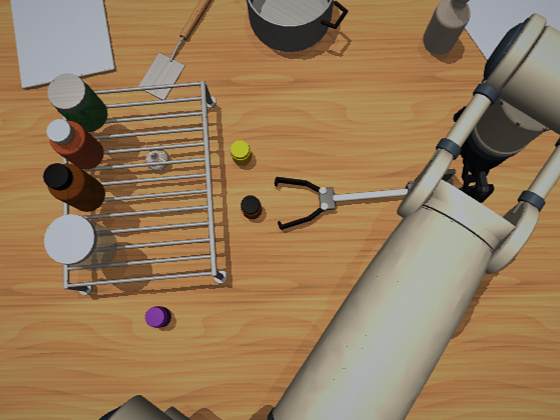

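The jar stands upright at (0.520, 0.002), with its cap at 53 mm. That leaves about 58 mm between it and the shelf's front edge. The garlic and both look-alikes are where they were, and the gripper is clear at 0.16 m.

```bash
python3 -c "
from plant import workorder
print(workorder.job_done())"
```

```text
the job is handed in; nothing more can be done
None
```

The jar is out from under the shelf and standing upright on the worktop, free of the jaws. I handed the job in at about 12 s of the 40 s allowed.

**What I did:** I held the reacher by its handle, turned it square to the shelf and slid the open jaws around the brown jar. I squeezed the trigger at 40 N to close them where the jar stood, then drew it out about 160 mm. After opening the jaws I backed the reacher off 72 mm, let go of the handle and lifted the gripper clear.

**Last checks:**
- **Jar:** it is at about (0.520, 0.002) with its cap at 53 mm, so it is upright, and about 58 mm in front of the shelf edge.
- **Other objects:** the garlic and the purple and yellow look-alikes are unmoved to within the camera's accuracy.
- **Forces:** the highest wrist force I read was about 7 N. I only read it between moves, so I can't rule out a higher moment.

**Disagreements:**
- **Closing:** with the jaws on the jar, the gripper read 38–38.6 mm over the paddles, not the nominal 40 mm. The pictures showed the jaws closed on the jar.
- **Handle:** when first gripped, the closing fingers dragged it down with about 6 N. I relieved this by raising the tool 3 mm.

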